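Log the specimen, then hold the fabric tester's guard open

ROBOT

A 6-joint arm with a two-finger parallel gripper is mounted at the origin on the work surface. World frame = base frame: x ahead of the robot, y to its left, z up, the work surface at z = 0. Lengths are in m, angles in rad, forces in N, time in s.
With the tool pointing down it reaches from about 0.375 to 0.975 m from the base axis. Payload 3.8 kg.
Tool frame: the origin (TCP) lies at the centre of the arm's flange, where the gripper is bolted on; the fingertips stand 173 mm ahead of it and the grasp point (between the pads) lies 155 mm ahead of it (bot.tip_reach is the distance from the TCP to the fingertips, in m); z points along the fingers, y is the line along which they close (so a half turn about z gives the same grasp; the last joint's range is limited). The gripper opens to 85 mm and grips with 20 to 120 N. Pads are 22 mm wide; open, the fingers measure 114 mm over their backs; the gripper's body (76 mm by 85 mm) begins 54 mm behind the grasp point. The pads swing forward as they close: fully open they stand 13 mm farther back than shut.
Start: joints at [-1.219, 0.264, 1.604, -0, 1.274, -0.037], TCP at [0.256, -0.625, 0.405] pointing down, gripper open.
Joint ranges: [-2.63, 2.63], [-0.94, 2.18], [0.31, 2.57], [-1.31, 4.45], [0, 2.66], [-2.55, 2.55]. Speed limits (rad/s): [2.57, 2.57, 3.14, 3.14, 3.14, 3.14].

INTERFACE

Orientations are given as a rotation vector (axis times angle).
In Python, from workcell import bot gives the robot as it stands.
- The arm moves only by the tool drive_tool, never from a script. Its arguments are lists of equal length, an entry for each row: "claw": the finger opening in mm, from 0 to 85.4; "slide": the shift along the world's x, y, z each as a share of 0.5 m, from -1 to 1, a list of three; "yaw": the turn about the world's z as a share of 180 degrees, from -1 to 1. A call has 1 to 8 rows; each row is the pose to reach, as a shift and turn from the pose commanded when the call began, turning the shorter way round; what a row does not reach only later rows make up. A row lasts 1/12 s, in which the tool goes at most 41.7 mm and 7.16 degrees, less where a joint would pass 70% of its speed; a pose out of reach is approached as far as the arm can. A call with a number of a shift or a turn outside -1 to 1 is refused whole. A call with a gripper value outside its range is refused whole. The fingers move at their own pace and stop on an object; "newtons" is the grip in N (left out, the last holds). Time passes only in rows, so rows that repeat a pose let the fingers close. It gives the time, the measured TCP pose, the force, the opening and the grip force at its end, in the units of the state.
- bot.read_state(): the state, without advancing time (a new reading comes with each control period).
- bot.read_camera(name): name is "scene" or "top" or "wrist"; returns a dict with "color" (384x512x3 uint8, red, green, blue), "depth" (384x512 float32, m along the optical axis (not along the pixel's ray), 0 where there is no reading), "mtx" (3x3 intrinsics, pixels), "k1" (the pictures are not rectified: a ray, as slopes to the right and down, at radius r is drawn at 1 + k1 r^2 times it, then the intrinsics apply), "eye" and "rotation" of the camera in the world. Camera axes: x right, y up, looking along -z (the intrinsics and any distortion apply to the point x, -y, -z); pixel columns grow to the right and rows downward; lengths in m; the calibration is good to about 2 mm. A picture is of the moment at which its call begins.
- bot.finish_job(): hands the job in; it is judged then, once.
The state is a dict: "time": time; "q": joint angles; "joint_vel": joint speeds; "joint_torque": joint torques, N m; "tool_pos": TCP position; "tcp_rot": TCP orientation; "wrist_force": force on the tool from outside, world axes, zero at the start; "torque": the same for the moment, N m; "width": opening from 0.0 (shut) to 1.0 (fully open); "grip_force": force on a finger pad.
Only numpy, scipy, OpenCV 4.12 (cv2) and the standard library are available. Lean on these libraries where they do the work, as an engineer would, in place of code of your own. Each camera call takes 0.05 s, during which the arm holds its last target. There are 200 camera calls.

TASK

Log the next specimen by squeezing the clamped hand scanner's trigger fully against its grip and then letting it spring back completely. Then lift the fabric tester's hinged guard and hold it still at 60 degrees from shut, so that a technician can reach in; it falls shut if let go, so finish while still holding it with the fingers. Leave the calculator, the steel weight and the white dish where they are.

Things in the scene. Friction and masses are not known exactly. Their poses are not given: they have to be found in the camera images.
- tester: Fabric tester, fixed to the bench: pale grey case 300 (x) x 250 (y) x 82 mm high, low console with a small screen at its front (own -x side), four steel specimen stations under the guard. Origin: centre of its underside; own x points from front to rear, own z up. It stands left or right of the scanner and is turned by up to 0.35 rad.
- guard (a joint): Angle of the guard in rad: 0 shut (level), grows as its front edge is lifted; stop at 1.40 (80 degrees). 60 degrees is 1.047. No catch or stay: it falls shut from any angle. It weighs about 0.3 to 0.6 kg; about 2 to 4 N upwards at its handle lifts it.
- guard_cover: The guard: aluminium frame with a clear window, 170 mm (own x, -170 front to 0 rear) x 230 mm (y), top face 6 mm above its origin (131 mm above the bench when shut), 38 mm deep skirts below at front and sides. Origin: middle of the hinge line; own x runs from front edge to hinge and tilts with the guard.
- guard_grip (a point): Middle of the guard's handle: dark steel bar 12 mm thick, 100 mm long between two end posts, parallel to the hinge, 44 mm above the guard's top face; shut, it is 147 mm before and 50 mm above the hinge line (175 mm above the bench); at 60 degrees 30 mm before and 152 mm above it. Can be pinched from above, fingers before and behind; turns between the pads. Axes as guard_cover (y along the bar).
- guard_hinge (a point): Middle of the guard's hinge line, fixed, at the tester's rear: 140 mm behind the tester's origin along its own x, 125 mm above the bench. Axes are the tester's: x from front to rear, y along the hinge line, z up.
- scanner: Pistol-shaped grey hand scanner clamped immovably on its side on a low fixed stand (dark base plate; at its muzzle end an upright 72 mm plate with a paper tag). Origin: on the bench below the middle of its head (44 x 100 x 58 mm, top 106 mm high). Own z up, y the aim. The grip sticks out level from the head along own -x, x -22 to -120, y -15 to 15, z 61 to 89 mm; free above and beneath.
- trigger (a joint): Scanner's trigger, rad: 0 released, 0.25 fully squeezed (stop). Black blade 54 x 10 x 20 mm (tall) along the muzzle side (+y) of the grip, hinged on an upright axis at its head end (scanner x -26, y 21.5 mm), tip slanting away from the grip; it swings level towards the grip, tip travel 13 mm, and springs back by itself. 2 to 5 N at the squeeze point presses it home.
- squeeze_point (a point): Fixed point where to squeeze, 65 mm from the scanner's origin along its -x and 5 mm along +y, 75 mm above the bench: midway between the grip's back and the pressed trigger's outer face. Come from above, a finger either side along scanner y. Across grip and trigger: 51 mm released (55 at the tip), 42 mm fully squeezed. Axes are the scanner's.
- calculator: Loose black calculator 140 x 80 x 14 mm, 0.14 kg. Origin: centre of its underside. Bystander.
- weight: Loose steel weight, 64 mm in diameter and 70 mm high with a knob on top, 0.6 kg. Origin: centre of its underside. Bystander.
- dish: Loose white ceramic dish, 90 mm in diameter, 30 mm high. Origin: centre of its underside. Bystander.

How it is judged:
By the outcome, as a careful person would: the job done as asked, in the order asked, and still so for the second after the job is handed in, while the arm keeps its last pose, push and grip.
It also fails if it takes over 48 s, if anything falls off the work surface, if the arm or the gripper's body presses on something with over 40 N, if the wrist force passes 120 N, or if a joint passes its speed limit or range.

## Working session

There is one attempt and no reset: what is moved stays moved. The work goes in short steps, Python scripts to look and compute and a tool call to move; the robot and the scene stay as the last step left them, time stands still between calls to the robot, and variables do not carry over. Pictures are saved under pics/ and viewed, at most 10 in all, crops included, and the job is handed in when it is done.

Besides the shell and the picture viewer there is one more tool, called by a JSON object that holds its "api" and its "payload", one argument or row to a line. drive_tool: Moves the arm, as the interface text tells. Shift numbers are shares of 0.5 m and turn numbers shares of 180 degrees, none past 1 either way. Its arguments: {"type":"object","properties":{"claw":{"type":"array","items":{"type":"number"}},"slide":{"type":"array","items":{"type":"array","items":{"type":"number"}}},"yaw":{"type":"array","items":{"type":"number"}},"newtons":{"type":"number"}},"required":["claw","slide","yaw"]}

```bash
mkdir -p pics; ls; cat > h.py <<'E'
import numpy as np, cv2
from workcell import bot
def cam(n):
    c=bot.read_camera(n); return c
def pts(c,uv,depth=None):
    """pixels -> eye, world ray directions (unit depth)"""
    uv=np.asarray(uv,float).reshape(-1,1,2)
    n=cv2.undistortPoints(uv,np.array(c["mtx"]),np.array([c["k1"],0,0,0.]),None,None).reshape(-1,2)
    d=np.c_[n[:,0],-n[:,1],-np.ones(len(n))]
    return np.array(c["eye"]),d@np.array(c["rotation"]).T
def plane(c,uv,z):
    e,d=pts(c,uv); return e+d*((z-e[2])/d[:,2])[:,None]
def cloud(c):
    h,w=c["depth"].shape; u,v=np.meshgrid(np.arange(w),np.arange(h))
    e,d=pts(c,np.stack([u,v],-1).reshape(-1,2))
    return (e+d*c["depth"].reshape(-1,1)).reshape(h,w,3)
def save(c,f): cv2.imwrite("pics/"+f,c["color"][:,:,::-1])
E
python3 - <<'E'
from h import *
for n in("top","scene"):
    c=cam(n); save(c,n+"0.png"); print(n,c["eye"],c["mtx"],c["k1"])
    np.savez(n+"0.npz",**c)
print(bot.read_state())
a=np.hstack([cv2.imread("pics/top0.png"),cv2.imread("pics/scene0.png")])
E
```

```text
pics
top [ 0.39785125 -0.0162845   1.37572389] [[415.33250083   0.         254.94163087]
 [  0.         415.33250083 194.98482991]
 [  0.           0.           1.        ]] -0.015742185459256552
scene [ 1.11835013 -0.58362979  1.28495585] [[484.63558383   0.         255.6125854 ]
 [  0.         484.63558383 191.87427801]
 [  0.           0.           1.        ]] -0.06262484063198358
{'time': 0.1, 'q': array([-1.21886116e+00,  2.64701428e-01,  1.60527184e+00, -8.80277611e-07,
        1.27363317e+00, -3.69184476e-02]), 'joint_vel': array([-0.00016307, -0.00262687, -0.00233896,  0.00069563, -0.00118014,
       -0.00046784]), 'joint_torque': array([-1.34753805e-03, -5.16707897e+01, -3.68589342e+01, -1.50870915e-04,
        6.29837858e-03, -9.67220075e-06]), 'tool_pos': array([ 0.25579275, -0.62432643,  0.40345164]), 'tcp_rot': array([-3.08044920e+00, -6.06584972e-01,  4.97168793e-04]), 'wrist_force': array([ 0.00642269, -0.20917451,  0.32064503]), 'torque': array([ 0.03472352,  0.00787401, -0.00144901]), 'grip_force': 0.0, 'width': 1.000332741605924}
```

View pics/top0.png

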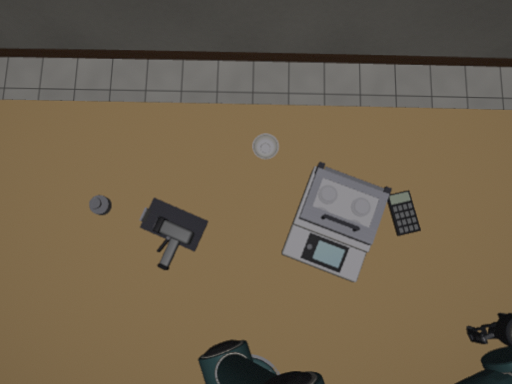

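View pics/scene0.png

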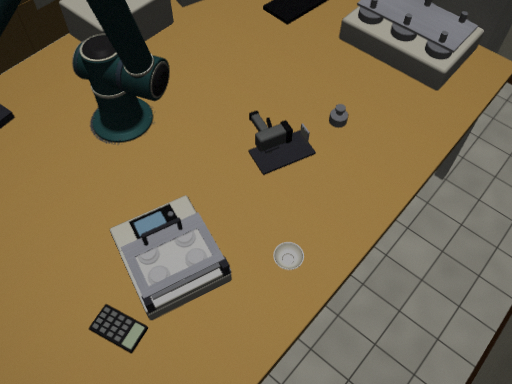

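The top view shows the scanner near (178,235), its grip towards (165,265) and trigger on its left. The tester is near (338,222), its handle bar near (340,222), with calculator (404,213), dish (265,146) and weight (100,205). The scene view agrees: scanner (275,135), handle (160,230).

```bash
python3 - <<'E'
from h import *
for n in("top","scene"):
    c=dict(np.load(n+"0.npz")); P=cloud(c); X,Y,Z=P[...,0],P[...,1],P[...,2]
    ok=c["depth"]>0
    def reg(x0,x1,y0,y1,z0,z1): return ok&(X>x0)&(X<x1)&(Y>y0)&(Y<y1)&(Z>z0)&(Z<z1)
    print(n,"bench z",np.median(Z[reg(.3,.5,-.1,.1,-.03,.03)]))
    def rect(nm,m):
        p=P[m]; 
        if len(p)<5: print(nm,len(p)); return
        r=cv2.minAreaRect((p[:,:2]*1000).astype(np.float32)); print(nm,len(p),"z",np.round(np.percentile(p[:,2],[5,50,95]),4),"c",np.round(r[0],1),np.round(r[1],1),round(r[2],1))
    T=(.15,.6,-.5,-.08)
    rect("handle",reg(*T,.160,.2)); rect("guard",reg(*T,.118,.140)); rect("case",reg(*T,.06,.1))
    S=(.1,.5,.1,.4)
    rect("head",reg(*S,.097,.12)); rect("grip+trig",reg(*S,.075,.097)); rect("scanall",reg(*S,.03,.12))
    for nm,R in(("dish",(.5,.7,-.15,.05)),("weight",(.25,.5,.38,.6)),("calc",(.2,.5,-.6,-.35))):
        rect(nm,reg(*R,.009,.12))
E
```

```text
Traceback (most recent call last):
  File "h.py", line 16, in cloud
    return (e+d*c["depth"].reshape(-1,1)).reshape(h,w,3)
              ~^~~~~~~~~~~~~~~~~~~~~~~~~
numpy._core._exceptions._ArrayMemoryError: Unable to allocate 288. GiB for an array with shape (196608, 196608) and data type float64
```

```bash
python3 - <<'E'
import cv2,numpy as np
a=cv2.imread("pics/top0.png"); b=cv2.imread("pics/scene0.png")
f=lambda im,x,y,w:cv2.resize(im[y:y+w,x:x+w],(390,390),interpolation=cv2.INTER_CUBIC)
o=np.vstack([np.hstack([cv2.resize(i,(400,300),interpolation=cv2.INTER_CUBIC) for i in r]) for r in ((a[195:275,130:237],a[160:283,270:434]),(b[95:185,225:345],b[190:325,80:260]))])
cv2.imwrite("pics/crop1.png",o)
E
```

```text
(no output)
```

View pics/crop1.png

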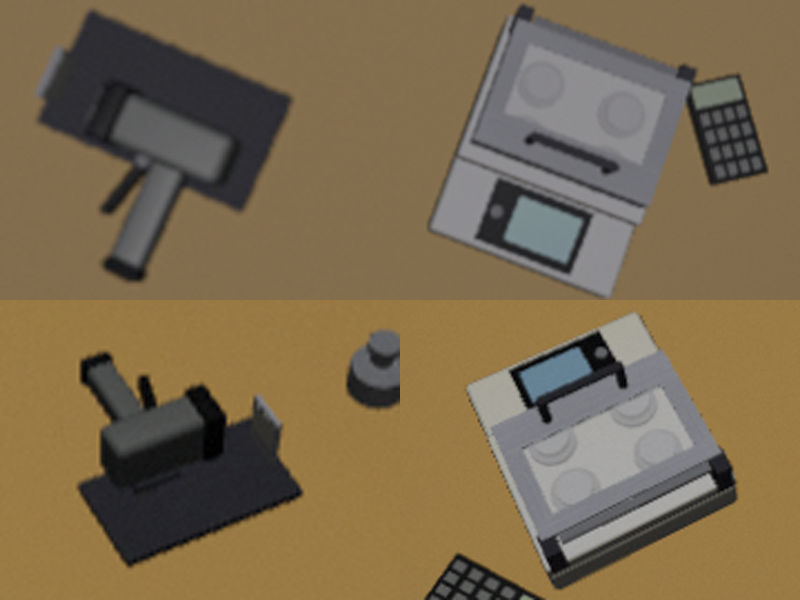

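Crops: the trigger blade lies left of (muzzle side of) the grip and the handle bar spans the guard's front. The rotation appears to be a rotation vector, so I'll convert it.

```bash
sed -i 's/return np.array(c\["eye"\]),d@np.array(c\["rotation"\]).T/R=np.array(c["rotation"],float); R=cv2.Rodrigues(R)[0] if R.size==3 else R\n    return np.array(c["eye"]),d@R.T/' h.py
cat > m.py <<'E'
from h import *
for n in("top","scene"):
    c=dict(np.load(n+"0.npz")); P=cloud(c); X,Y,Z=P[...,0],P[...,1],P[...,2]
    ok=c["depth"]>0
    def reg(x0,x1,y0,y1,z0,z1): return ok&(X>x0)&(X<x1)&(Y>y0)&(Y<y1)&(Z>z0)&(Z<z1)
    print(n,c["rotation"].shape,"bench z",np.median(Z[reg(.3,.5,-.1,.1,-.03,.03)]))
    def rect(nm,m):
        p=P[m]; 
        if len(p)<5: print(nm,len(p)); return
        r=cv2.minAreaRect((p[:,:2]*1000).astype(np.float32)); print(nm,len(p),"z",np.round(np.percentile(p[:,2],[5,50,95]),4),"c",np.round(r[0],1),np.round(r[1],1),round(r[2],1))
    T=(.1,.6,-.5,-.08)
    rect("handle",reg(*T,.160,.2)); rect("guard",reg(*T,.118,.140)); rect("case",reg(*T,.06,.1))
    S=(.1,.5,.1,.4)
    rect("head",reg(*S,.097,.12)); rect("grip+trig",reg(*S,.075,.097)); rect("scanall",reg(*S,.03,.12))
    for nm,R in(("dish",(.5,.7,-.15,.05)),("weight",(.25,.5,.38,.6)),("calc",(.2,.5,-.6,-.35))):
        rect(nm,reg(*R,.009,.12))
E
python3 m.py
```

```text
top (3,) bench z -1.1152289081106659e-06
handle 162 z [0.1737 0.1793 0.1835] c [ 523.2 -261.5] [111.2  12.3] 71.1
guard 2494 z [0.126  0.1303 0.1344] c [ 569.2 -278.6] [231.2 145.5] 70.1
case 2065 z [0.0609 0.0732 0.0849] c [ 473.3 -241.3] [250.7 177.8] 68.6
head 339 z [0.1002 0.1053 0.1099] c [458.  228.2] [120.1 108.8] 18.9
grip+trig 419 z [0.0802 0.0877 0.0931] c [435.2 231.1] [115.1 114.4] 6.7
scanall 800 z [0.0747 0.0912 0.1088] c [437.  237.8] [124.3 118.3] 1.4
dish 157 z [0.0286 0.062  0.0867] c [593.8 -73.8] [189.2 151.1] 1.3
weight 5 z [0.0092 0.0098 0.0102] c [315.2 511.6] [140.3 138.6] 8.3
calc 89 z [0.0126 0.0782 0.0962] c [ 390.8 -403.9] [126.  235.6] 82.3
scene (3,) bench z 0.0020824831805923427
handle 212 z [0.1671 0.1804 0.1847] c [ 523.  -261.8] [109.5  14. ] 71.1
guard 2954 z [0.1279 0.1319 0.1359] c [ 567.8 -278.3] [230.3 146.4] 70.5
case 1313 z [0.0604 0.0688 0.083 ] c [ 515.5 -260.5] [247.1 266.4] 70.0
head 258 z [0.1001 0.1078 0.1124] c [471.  232.5] [ 96.9 110. ] 20.9
grip+trig 286 z [0.0777 0.0894 0.095 ] c [446.4 240.9] [ 64. 146.] 52.0
scanall 611 z [0.0657 0.093  0.111 ] c [442.9 231.4] [127.6 121.5] 8.7
dish 29 z [0.0091 0.0097 0.0106] c [607.9 -41.5] [178.1 182.2] 4.0
weight 22 z [0.0091 0.0097 0.0105] c [384.5 489. ] [199.  230.7] 86.3
calc 97 z [0.0095 0.081  0.086 ] c [ 352.2 -467.7] [305.5 226.8] 3.3
```

```bash
python3 - <<'E'
from h import *
for n in("top","scene"):
    c=dict(np.load(n+"0.npz")); P=cloud(c); X,Y,Z=P[...,0],P[...,1],P[...,2]
    Z=cv2.medianBlur(Z.astype(np.float32),3)
    for nm,z0,z1 in(("head",.097,.12),("grip",.078,.097),("plate",.055,.076)):
        m=((c["depth"]>0)&(X>.2)&(X<.6)&(Y>.1)&(Y<.38)&(Z>z0)&(Z<z1)).astype(np.uint8)
        k,l,s,_=cv2.connectedComponentsWithStats(m)
        for i in np.argsort(-s[1:,4])[:3]+1:
            if s[i,4]<8: continue
            p=P[l==i]; r=cv2.minAreaRect((p[:,:2]*1000).astype(np.float32))
            print(n,nm,s[i,4],np.round(np.median(p,0),3),np.round(r[0]),np.round(r[1]),round(r[2],1))
q=plane(dict(np.load("top0.npz")),[[160,265],[178,232],[164,247]],.085);print(q)
E
```

```text
top head 543 [0.494 0.241 0.106] [499. 251.] [140.  49.] 66.4
top grip 400 [0.432 0.253 0.088] [428. 265.] [63. 98.] 69.8
top grip 16 [0.469 0.187 0.091] [471. 187.] [ 3. 38.] 65.2
top plate 52 [0.546 0.341 0.069] [546. 342.] [10. 43.] 65.8
top plate 15 [0.472 0.187 0.069] [474. 187.] [ 5. 39.] 73.4
scene head 434 [0.496 0.239 0.108] [490. 242.] [118.  56.] 64.8
scene grip 221 [0.423 0.255 0.09 ] [428. 277.] [85. 86.] 63.6
scene grip 153 [0.507 0.221 0.087] [510. 229.] [123.  37.] 51.1
scene plate 131 [0.508 0.221 0.066] [509. 227.] [120.  37.] 48.6
scene plate 54 [0.546 0.343 0.069] [545. 344.] [ 9. 46.] 70.7
scene plate 10 [0.42  0.239 0.073] [408. 251.] [15. 59.] 43.2
[[0.38617857 0.27558021 0.085     ]
 [0.48850111 0.22545202 0.085     ]
 [0.44128112 0.26637674 0.085     ]]
```

{"api": "drive_tool", "payload": {
  "claw": [85, 85, 85, 85, 85, 85, 85, 85],
  "slide": [
    [0.39, 0.65, 0.04],
    [0.39, 0.65, 0.04],
    [0.39, 0.65, 0.04],
    [0.39, 0.65, 0.04],
    [0.39, 0.65, 0.04],
    [0.39, 0.65, 0.04],
    [0.39, 0.65, 0.04],
    [0.39, 0.65, 0.04]
  ],
  "yaw": [0.3, 0.3, 0.3, 0.3, 0.3, 0.3, 0.3, 0.3]
}}

```text
time: 0.77
tool_pos: [0.4275, -0.3372, 0.4219]
tcp_rot: [-2.465, -1.946, 0.0]
wrist_force: [1.0, 0.2, 0.6]
width: 0.991
grip_force: 0.0
```

{"api": "drive_tool", "payload": {
  "claw": [85, 85, 85, 85, 85, 85, 85, 85],
  "slide": [
    [0.02, 0.7, 0.04],
    [0.02, 0.7, 0.04],
    [0.02, 0.7, 0.04],
    [0.02, 0.7, 0.04],
    [0.02, 0.7, 0.04],
    [0.02, 0.7, 0.04],
    [0.02, 0.7, 0.04],
    [0.02, 0.7, 0.04]
  ],
  "yaw": [0.3, 0.3, 0.3, 0.3, 0.3, 0.3, 0.3, 0.3]
}}

```text
time: 1.43
tool_pos: [0.4358, -0.0046, 0.4411]
tcp_rot: [1.313, 2.854, 0.0]
wrist_force: [0.8, -0.7, -1.3]
width: 0.998
grip_force: 0.0
```

{"api": "drive_tool", "payload": {
  "claw": [85, 85, 85, 85, 85, 85, 85, 85],
  "slide": [
    [0.0, 0.55, 0.0],
    [0.0, 0.55, 0.0],
    [0.0, 0.55, 0.0],
    [0.0, 0.55, 0.0],
    [0.0, 0.55, 0.0],
    [0.0, 0.55, 0.0],
    [0.0, 0.55, 0.0],
    [0.0, 0.55, 0.0]
  ],
  "yaw": [0.14, 0.14, 0.14, 0.14, 0.14, 0.14, 0.14, 0.14]
}}

```text
time: 2.1
tool_pos: [0.436, 0.2726, 0.4407]
tcp_rot: [-0.66, -3.07, -0.002]
wrist_force: [-0.1, -0.4, 0.4]
width: 0.999
grip_force: 0.0
```

```bash
python3 - <<'E'
from h import *
c=cam("wrist"); save(c,"w1.png"); np.savez("w1.npz",**c); s=bot.read_state()
print(s["tool_pos"],s["tcp_rot"],s["q"],c["eye"])
E
```

```text
[0.43613047 0.27058328 0.44051067] [-6.60514461e-01 -3.07019641e+00  1.27269579e-03] [ 5.06714542e-01 -6.57914186e-02  1.89836182e+00  1.51391598e-04
  1.31042065e+00 -6.40305649e-01] [0.37430576 0.30080517 0.40828198]
```

View pics/w1.png

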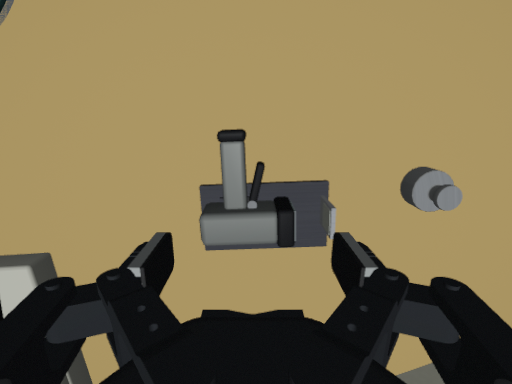

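The wrist view shows the grip from (232,135) to (234,205), trigger blade from (253,205) to (261,165), head rows 202–247, and tag at (331,220).

```bash
python3 - <<'E'
from h import *
for n in("w1","top0"):
    c=dict(np.load(n+".npz")); P=cloud(c); X,Y,Z=P[...,0],P[...,1],P[...,2]; Z=cv2.medianBlur(Z.astype(np.float32),3)
    for nm,z0,z1 in(("head",.098,.12),("grip",.080,.096),("plate",.055,.076)):
        m=((c["depth"]>.15)&(X>.3)&(X<.6)&(Y>.12)&(Y<.38)&(Z>z0)&(Z<z1)).astype(np.uint8)
        k,l,s,_=cv2.connectedComponentsWithStats(m)
        for i in np.argsort(-s[1:,4])[:3]+1:
            if s[i,4]<40: continue
            p=P[l==i]; r=cv2.minAreaRect((p[:,:2]*1000).astype(np.float32))
            d,mu=np.linalg.svd(p[:,:2]-p[:,:2].mean(0),full_matrices=False)[2][0],p.mean(0)
            print(n,nm,s[i,4],s[i,:4],"mean",np.round(mu,4),"rect",np.round(r[0],1),np.round(r[1],1),round(r[2],1),"pca",round(np.degrees(np.arctan2(d[1],d[0])),1))
c=dict(np.load("w1.npz")); g=c["color"].astype(int)
for r in(150,165,175,185): print(r,[int(x) for x in g[r,214:270].mean(1)])
for z,uv in((.089,[[222,150],[244,150],[224,185],[247,185]]),(.085,[[260,165],[252,200]]),(.106,[[201,205],[201,245],[294,198],[294,245]])): print(z,np.round(plane(c,uv,z)[:,:2],4).tolist())
E
```

```text
w1 head 3093 [200 208  96  39] mean [0.4921 0.2438 0.1041] rect [513.2 233.7] [118.7  91.3] 68.5 pca -112.0
w1 grip 2628 [201 129  95  86] mean [0.4312 0.2572 0.0865] rect [429.7 269.2] [117.1 100.3] 67.7 pca -10.9
w1 plate 259 [326 204  10  35] mean [0.543  0.3428 0.0664] rect [559.9 342.6] [20.8 72.8] 88.2 pca -21.7
w1 plate 160 [257 197  37   9] mean [0.4859 0.2828 0.0651] rect [488.  281.7] [47.8 13.2] 81.4 pca -107.7
w1 plate 89 [204 201  20   8] mean [0.4571 0.2086 0.0653] rect [457.4 208.1] [25.3  2.3] 68.3 pca -109.8
top0 head 538 [153 216  39  27] mean [0.4947 0.2409 0.1053] rect [498.6 250.7] [140.1  48.9] 66.4 pca 67.0
top0 grip 386 [157 235  23  35] mean [0.4274 0.2536 0.0872] rect [428.8 265.6] [63.1 97.5] 68.4 pca 166.3
top0 plate 52 [140 207   8  14] mean [0.5453 0.3404 0.0682] rect [546.1 341.8] [ 9.7 43.5] 65.8 pca 158.4
150 [140, 140, 140, 140, 140, 128, 92, 95, 109, 123, 131, 133, 133, 134, 134, 135, 136, 136, 137, 137, 138, 138, 139, 140, 141, 138, 127, 112, 96, 77, 72, 113, 140, 140, 140, 140, 140, 140, 140, 140, 140, 140, 141, 140, 140, 140, 140, 141, 141, 140, 
[... 319 characters left out ...]
, 140, 140, 140, 140, 123, 75, 99, 112, 121, 126, 126, 126, 127, 127, 127, 127, 127, 128, 129, 129, 130, 131, 131, 130, 123, 107, 95, 81, 65, 107, 140, 140, 140, 140, 140, 140, 123, 57, 21, 32, 39, 38, 38, 35, 28, 73, 123, 140, 140, 140, 140, 140, 140]
185 [48, 51, 52, 53, 57, 56, 58, 57, 61, 85, 102, 113, 120, 123, 123, 124, 124, 124, 124, 124, 124, 125, 125, 126, 126, 127, 127, 125, 111, 99, 88, 67, 53, 65, 65, 66, 65, 55, 19, 24, 34, 40, 38, 36, 33, 29, 43, 63, 65, 64, 64, 64, 64, 64, 64, 64]
0.089 [[0.3942, 0.253], [0.4049, 0.2768], [0.4337, 0.2366], [0.4453, 0.2623]]
0.085 [[0.4298, 0.2867], [0.4665, 0.2595]]
0.106 [[0.4414, 0.2044], [0.4879, 0.1805], [0.4786, 0.3084], [0.5353, 0.2857]]
```

{"api": "drive_tool", "payload": {
  "claw": [85, 85, 85],
  "slide": [
    [-0.014, -0.028, -0.16],
    [-0.014, -0.028, -0.16],
    [-0.014, -0.028, -0.16]
  ],
  "yaw": [0.0, 0.0, 0.0]
}}

```text
time: 2.4
tool_pos: [0.4248, 0.2505, 0.3514]
tcp_rot: [-0.666, -3.056, 0.02]
wrist_force: [-2.5, -0.8, -3.4]
width: 0.996
grip_force: 0.0
```

```bash
python3 - <<'E'
from h import *
c=cam("wrist"); save(c,"w2.png"); np.savez("w2.npz",**c); s=bot.read_state()
print(s["tool_pos"],s["tcp_rot"],c["eye"],c["mtx"][0,0],cv2.Rodrigues(c["rotation"])[0].round(3).tolist())
E
```

```text
[0.4266718  0.25171748 0.3555839 ] [-0.66729454 -3.05966042  0.0139641 ] [0.36274368 0.27876917 0.31966085] 268.2218448026518 [[0.415, -0.881, -0.227], [0.91, 0.397, 0.12], [-0.016, -0.256, 0.967]]
```

View pics/w2.png

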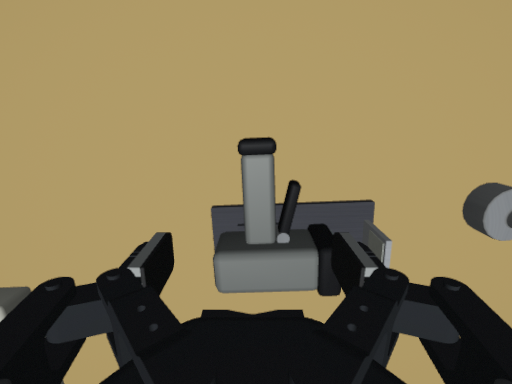

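Second wrist view: grip from (257,140) to (260,240), trigger tip (293,182), pivot (283,240), head rows 232–290.

```bash
python3 - <<'E'
from h import *
def fit(n,rows,lo,hi):
    c=dict(np.load(n+".npz")); g=c["color"].astype(int); L=[];R=[]
    sat=g.max(2)-g.min(2)  # bench is saturated, scanner grey/black
    for r in rows:
        k=np.where(sat[r,lo:hi]<40)[0]+lo
        # first run = grip
        br=np.where(np.diff(k)>1)[0]; e=k[br[0]] if len(br) else k[-1]
        L.append((k[0]-.5,r)); R.append((e+.5,r))
        T.append((n,r,k[-1]+.5,len(br)))
    return c,L,R
O={}
for n,rows,lo,hi in(("w1",range(145,179,3),205,280),("w2",range(160,201,4),225,320)):
    T=[]; c,L,R=fit(n,rows,lo,hi)
    for z in(.07,.08):
        a=plane(c,L,z)[:,:2];b=plane(c,R,z)[:,:2]
        v=cv2.fitLine(np.float32((a+b)/2),cv2.DIST_L2,0,0,.01).ravel(); v[:2]*=np.sign(v[0])
        u=v[:2];w=np.array([-u[1],u[0]])
        print(n,z,"yaw",round(np.degrees(np.arctan2(u[1],u[0])),2),"width",np.round(np.median((b-a)@w)*1000,1),"mid at x=.4289: y",np.round(v[3]+(.4289-v[2])*u[1]/u[0],4))
        t=[(q[2],q[1]) for q in T if q[3]>0]
        if t:
            p=plane(c,t,.08)[:,:2]; print(" trig outer xy from mid:",[(round(x[0],4),round(float((x-v[2:])@w)*1000,1)) for x in p])
    # head near edge / far edge rows, end
c=dict(np.load("w1.npz"));print("butt",plane(c,[[232,129]],.078),"head back edge",plane(c,[[225,203],[225,247]],.1),"pivot",plane(c,[[252,206]],.085))
c=dict(np.load("w2.npz"));print("butt",plane(c,[[257,138]],.078),"head",plane(c,[[235,231],[235,290]],.1),"pivot",plane(c,[[283,239]],.085))
E
```

```text
w1 0.07 yaw -22.15 width 30.8 mid at x=.4289: y 0.2503
 trig outer xy from mid: [(np.float64(0.4302), 38.6), (np.float64(0.4336), 38.5), (np.float64(0.4371), 38.4), (np.float64(0.44), 37.1), (np.float64(0.443), 35.8), (np.float64(0.4465), 35.6)]
w1 0.08 yaw -22.15 width 29.9 mid at x=.4289: y 0.2511
 trig outer xy from mid: [(np.float64(0.4302), 37.8), (np.float64(0.4336), 37.8), (np.float64(0.4371), 37.7), (np.float64(0.44), 36.3), (np.float64(0.443), 35.0), (np.float64(0.4465), 34.9)]
w2 0.07 yaw -21.67 width 30.9 mid at x=.4289: y 0.2511
 trig outer xy from mid: [(np.float64(0.4252), 32.6), (np.float64(0.4306), 37.1), (np.float64(0.4345), 38.0), (np.float64(0.4376), 37.1), (np.float64(0.4408), 36.1), (np.float64(0.444), 35.2)]
w2 0.08 yaw -21.67 width 29.7 mid at x=.4289: y 0.2511
 trig outer xy from mid: [(np.float64(0.4252), 32.5), (np.float64(0.4306), 37.0), (np.float64(0.4345), 37.9), (np.float64(0.4376), 37.0), (np.float64(0.4408), 36.1), (np.float64(0.444), 35.1)]
butt [[0.37712103 0.27334295 0.078     ]] head back edge [[0.45235493 0.23014519 0.1       ]
 [0.50512614 0.20466206 0.1       ]] pivot [[0.47382211 0.25625039 0.085     ]]
butt [[0.37713268 0.2726927  0.078     ]] head [[0.44149408 0.22233486 0.1       ]
 [0.49584345 0.19640347 0.1       ]] pivot [[0.4729378  0.25661055 0.085     ]]
```

{"api": "drive_tool", "payload": {
  "claw": [85, 85, 85, 85],
  "slide": [
    [0, 0, 0],
    [0, 0, 0],
    [0, 0, 0],
    [0, 0, 0]
  ],
  "yaw": [0.015, 0.015, 0.015, 0.015]
}}

```text
time: 2.78
tool_pos: [0.4308, 0.2547, 0.3638]
tcp_rot: [0.597, 3.081, 0.004]
wrist_force: [-0.2, -0.3, 0.0]
width: 0.999
grip_force: 0.0
```

{"api": "drive_tool", "payload": {
  "claw": [85, 85, 85, 85, 85, 85, 85, 85],
  "slide": [
    [0, 0.002, -0.05],
    [0, 0.002, -0.1],
    [0, 0.002, -0.15],
    [0, 0.002, -0.2],
    [0, 0.002, -0.24],
    [0, 0.002, -0.266],
    [0, 0.002, -0.266],
    [0, 0.002, -0.266]
  ],
  "yaw": [0, 0, 0, 0, 0, 0, 0, 0]
}}

```text
time: 3.45
tool_pos: [0.43, 0.2556, 0.2286]
tcp_rot: [-0.595, -3.084, 0.0]
wrist_force: [-0.3, 0.4, 0.5]
width: 0.993
grip_force: 0.0
```

{"api": "drive_tool", "payload": {
  "claw": [60, 55, 50, 46, 42, 40, 38, 38],
  "slide": [
    [0, 0, 0],
    [0, 0, 0],
    [0, 0, 0],
    [0, 0, 0],
    [0, 0, 0],
    [0, 0, 0],
    [0, 0, 0],
    [0, 0, 0]
  ],
  "yaw": [0, 0, 0, 0, 0, 0, 0, 0],
  "newtons": 25
}}

```text
time: 4.12
tool_pos: [0.4304, 0.2557, 0.2299]
tcp_rot: [0.594, 3.083, 0.002]
wrist_force: [-0.5, -0.2, 8.7]
width: 0.479
grip_force: 25.4
```

{"api": "drive_tool", "payload": {
  "claw": [36, 36, 36, 36, 36, 36],
  "slide": [
    [0, 0, 0],
    [0, 0, 0],
    [0, 0, 0],
    [0, 0, 0],
    [0, 0, 0],
    [0, 0, 0]
  ],
  "yaw": [0, 0, 0, 0, 0, 0],
  "newtons": 35
}}

```text
time: 4.62
tool_pos: [0.4304, 0.2556, 0.23]
tcp_rot: [0.593, 3.083, 0.001]
wrist_force: [-1.4, -1.7, 8.8]
width: 0.474
grip_force: 34.5
```

```bash
python3 - <<'E'
from h import *
c=cam("wrist"); save(c,"w3.png")
E
```

```text
(no output)
```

View pics/w3.png

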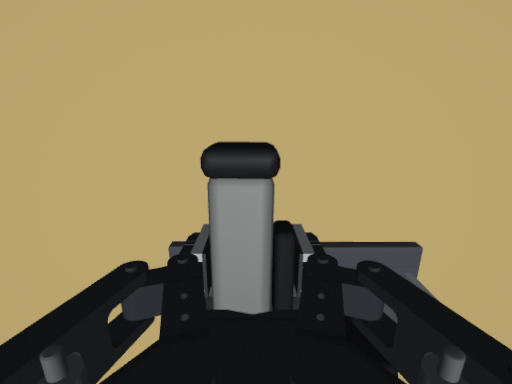

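The trigger blade (285,265) lies parallel against the grip (242,245), pinched by both pads: fully squeezed. Release now.

{"api": "drive_tool", "payload": {
  "claw": [50, 60, 70, 85, 85, 85, 85, 85],
  "slide": [
    [0, 0, 0],
    [0, 0, 0],
    [0, 0, 0],
    [0, 0, 0],
    [0, 0, 0],
    [0, 0, 0],
    [0, 0, 0],
    [0, 0, 0]
  ],
  "yaw": [0, 0, 0, 0, 0, 0, 0, 0]
}}

```text
time: 5.33
tool_pos: [0.4294, 0.2553, 0.228]
tcp_rot: [-0.595, -3.084, 0.001]
wrist_force: [-0.2, -0.4, -0.7]
width: 0.993
grip_force: 0.0
```

{"api": "drive_tool", "payload": {
  "claw": [85, 85, 85, 85, 85, 85, 85, 85],
  "slide": [
    [0, 0, 0.06],
    [0, 0, 0.12],
    [0, 0, 0.18],
    [0, 0, 0.26],
    [0, 0, 0.34],
    [0, 0, 0.36],
    [0, 0, 0.36],
    [0, 0, 0.36]
  ],
  "yaw": [0, 0, 0, 0, 0, 0, 0, 0]
}}

```text
time: 6.0
tool_pos: [0.4296, 0.2555, 0.4086]
tcp_rot: [0.595, 3.084, 0.001]
wrist_force: [-0.7, -0.2, -1.1]
width: 0.996
grip_force: 0.0
```

```bash
python3 - <<'E'
from h import *
c=cam("wrist"); g=c["color"].astype(int)
# trigger outer edge at z .08, offset from grip axis
u=np.array([.928,-.373]);w=np.array([.373,.928]);o=np.array([.4895,.2267])
P=plane(c,[(x,y) for y in range(384) for x in range(512)],.08)[:,:2]-o
X=(P@u*1000).reshape(384,512);Y=(P@w*1000).reshape(384,512)
dark=(g.max(2)-g.min(2)<40)
for x in(-74,-70,-65):
    m=dark&(abs(X-x)<1)&(Y>-25)&(Y<50); print(x,Y[m].min(),Y[m].max())
print(bot.read_state()["tool_pos"])
E
```

```text
-74 -14.232243707370147 37.49079032635543
-70 -14.299220882880332 36.502213875346655
-65 -14.366994449527958 35.50611796412633
[0.42913372 0.25519726 0.4068616 ]
```

{"api": "drive_tool", "payload": {
  "claw": [85, 85, 85, 85, 85, 85, 85, 85],
  "slide": [
    [0.12, -0.64, 0.04],
    [0.12, -0.64, 0.04],
    [0.12, -0.64, 0.04],
    [0.12, -0.64, 0.04],
    [0.12, -0.64, 0.04],
    [0.12, -0.64, 0.04],
    [0.12, -0.64, 0.04],
    [0.12, -0.64, 0.04]
  ],
  "yaw": [-0.3, -0.3, -0.3, -0.3, -0.3, -0.3, -0.3, -0.3]
}}

```text
time: 6.72
tool_pos: [0.4889, -0.067, 0.4252]
tcp_rot: [-1.936, -2.469, 0.004]
wrist_force: [1.6, 0.6, 1.0]
width: 0.996
grip_force: 0.0
```

{"api": "drive_tool", "payload": {
  "claw": [85, 85, 85, 85, 85, 85, 85, 85],
  "slide": [
    [0.06, -0.396, 0],
    [0.06, -0.396, 0],
    [0.06, -0.396, 0],
    [0.06, -0.396, 0],
    [0.06, -0.396, 0],
    [0.06, -0.396, 0],
    [0.06, -0.396, 0],
    [0.06, -0.396, 0]
  ],
  "yaw": [-0.187, -0.187, -0.187, -0.187, -0.187, -0.187, -0.187, -0.187]
}}

```text
time: 7.38
tool_pos: [0.519, -0.2621, 0.4254]
tcp_rot: [-2.561, -1.811, 0.003]
wrist_force: [-0.2, 0.9, -0.9]
width: 0.995
grip_force: 0.0
```

```bash
python3 - <<'E'
from h import *
c=cam("wrist"); save(c,"w4.png"); np.savez("w4.npz",**c); s=bot.read_state()
print(s["tool_pos"],s["tcp_rot"],c["eye"],s["q"])
E
```

```text
[ 0.51919079 -0.26148518  0.42609488] [-2.56094189e+00 -1.81287831e+00  1.99779237e-03] [ 0.54124298 -0.19789982  0.39304784] [-5.09564331e-01  7.61316763e-02  1.78222316e+00  5.63786407e-04
  1.28732909e+00 -1.70936961e-01]
```

View pics/w4.png

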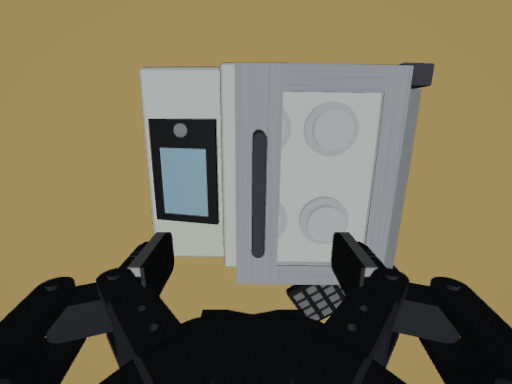

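The bar runs from (259,133) to (258,255), left (front) of the window, screen at (185,170).

```bash
python3 - <<'E'
from h import *
c=dict(np.load("w4.npz")); g=c["color"].astype(int)
m=np.zeros((384,512),np.uint8); m[120:270,243:275]=(g[120:270,243:275].max(2)<75)
k,l,s,_=cv2.connectedComponentsWithStats(m); i=1+np.argmax(s[1:,4]); print(s[i])
ys,xs=np.where(l==i); r=cv2.minAreaRect(np.c_[xs,ys].astype(np.float32)); print(r)
for z in(.175,.181):
    mid=[(xs[ys==y].mean(),y) for y in range(145,245,5)]
    p=plane(c,mid,z)[:,:2]; v=cv2.fitLine(np.float32(p),2,0,0,.01).ravel()
    e=plane(c,[(xs[ys==ys.min()].mean(),ys.min()),(xs[ys==ys.max()].mean(),ys.max())],z)
    print(z,"dir",np.degrees(np.arctan2(v[1],v[0])),"ends",e[:,:2].round(4).tolist(),"mid",e.mean(0).round(4),"len",np.linalg.norm(e[0]-e[1]).round(4))
Z=cloud(c)[...,2]; print("depth z",np.median(Z[l==i]))
# triangulate bar centre with scene view
E
```

```text
[ 252  130   15  128 1624]
((258.4285888671875, 193.49853515625), (13.28294849395752, 127.03475952148438), 1.1691392660140991)
0.175 dir 69.98411 ends [[0.5413, -0.2085], [0.5042, -0.3145]] mid [ 0.5227 -0.2615  0.175 ] len 0.1124
0.181 dir 69.98409 ends [[0.5413, -0.2082], [0.5052, -0.3113]] mid [ 0.5232 -0.2597  0.181 ] len 0.1093
depth z 0.17839747154113578
```

{"api": "drive_tool", "payload": {
  "claw": [85, 85, 60, 50, 50, 50],
  "slide": [
    [0.008, 0, -0.06],
    [0.008, 0, -0.12],
    [0.008, 0, -0.17],
    [0.008, 0, -0.19],
    [0.008, 0, -0.19],
    [0.008, 0, -0.19]
  ],
  "yaw": [-0.003, -0.003, -0.003, -0.003, -0.003, -0.003]
}}

```text
time: 7.93
tool_pos: [0.5237, -0.2614, 0.3333]
tcp_rot: [-2.572, -1.803, 0.0]
wrist_force: [-0.0, -0.0, 1.9]
width: 0.582
grip_force: 0.0
```

{"api": "drive_tool", "payload": {
  "claw": [30, 20, 10, 5, 5, 5, 5, 5],
  "slide": [
    [0, 0, -0.006],
    [0, 0, -0.006],
    [0, 0, -0.006],
    [0, 0, -0.006],
    [0, 0, -0.006],
    [0, 0, -0.006],
    [0, 0, -0.006],
    [0, 0, -0.006]
  ],
  "yaw": [0, 0, 0, 0, 0, 0, 0, 0],
  "newtons": 35
}}

```text
time: 8.6
tool_pos: [0.5233, -0.2625, 0.332]
tcp_rot: [-2.574, -1.801, 0.0]
wrist_force: [-3.6, 2.0, 5.4]
width: 0.123
grip_force: 34.3
```

{"api": "drive_tool", "payload": {
  "claw": [5, 5, 5, 5, 5, 5, 5, 5],
  "slide": [
    [0.009, -0.003, 0.025],
    [0.02, -0.007, 0.05],
    [0.034, -0.012, 0.073],
    [0.049, -0.018, 0.095],
    [0.066, -0.024, 0.115],
    [0.084, -0.031, 0.134],
    [0.084, -0.031, 0.134],
    [0.084, -0.031, 0.134]
  ],
  "yaw": [0, 0, 0, 0, 0, 0, 0, 0]
}}

```text
time: 9.27
tool_pos: [0.5654, -0.2778, 0.4014]
tcp_rot: [-2.572, -1.8, 0.002]
wrist_force: [-10.6, 5.0, 9.3]
width: 0.128
grip_force: 35.1
```

{"api": "drive_tool", "payload": {
  "claw": [5, 5, 5, 5, 5, 5, 5, 5],
  "slide": [
    [0.02, -0.007, 0.017],
    [0.041, -0.015, 0.032],
    [0.063, -0.023, 0.045],
    [0.087, -0.032, 0.056],
    [0.111, -0.04, 0.065],
    [0.136, -0.049, 0.071],
    [0.136, -0.049, 0.071],
    [0.136, -0.049, 0.071]
  ],
  "yaw": [0, 0, 0, 0, 0, 0, 0, 0]
}}

```text
time: 9.93
tool_pos: [0.6349, -0.3029, 0.437]
tcp_rot: [2.57, 1.799, 0.004]
wrist_force: [-2.2, 1.6, 6.3]
width: 0.123
grip_force: 36.2
```

```bash
cat > ang.py <<'E'
from h import *
u=np.array([.9397,-.342]);v=np.array([.342,.9397]);h=np.array([.523,-.2612])+.147*u
print("tool",bot.read_state()["tool_pos"],bot.read_state()["wrist_force"])
import sys
for n in("scene","top"):
    c=cam(n); save(c,n+sys.argv[1]+".png"); P=cloud(c); d=P[...,:2]-h; X=d@u*1000;Y=d@v*1000;Z=P[...,2]*1000-125
    m=(c["depth"]>0)&(abs(Y)<118)&(X>-170)&(X<25)&(Z>15)&(Z<200)&(abs(Y)>60)
    # RANSAC-ish: fit top-face plane z.cos-ish: angle histogram of face at normal offset 6 mm
    x,z=X[m],Z[m]; best=max((( abs(x*np.sin(t)+z*np.cos(t)-6)<3).sum(),t) for t in np.radians(np.arange(30,80,.5)))
    print(n,m.sum(),best[0],"theta",np.degrees(best[1]))
E
python3 ang.py 1
```

```text
tool [ 0.63489513 -0.30293224  0.43700299] [-2.1925286   1.61768287  6.28328377]
scene 2829 2072 theta 61.0
top 898 559 theta 60.5
```

{"api": "drive_tool", "payload": {
  "claw": [5, 5, 5, 5, 5, 5],
  "slide": [
    [-0.003, 0.001, -0.001],
    [-0.003, 0.001, -0.001],
    [-0.003, 0.001, -0.001],
    [-0.003, 0.001, -0.001],
    [-0.003, 0.001, -0.001],
    [-0.003, 0.001, -0.001]
  ],
  "yaw": [0, 0, 0, 0, 0, 0]
}}

```text
time: 10.53
tool_pos: [0.6327, -0.3021, 0.4366]
tcp_rot: [2.57, 1.799, 0.004]
wrist_force: [-1.4, 1.2, 6.3]
width: 0.124
grip_force: 36.2
```

```bash
cat >> ang.py <<'E'
    k=abs(x*np.sin(best[1])+z*np.cos(best[1])-6)<5
    l=cv2.fitLine(np.float32(np.c_[x[k],z[k]]),cv2.DIST_HUBER,0,0.01,.01).ravel(); print(" slope",np.degrees(np.arctan2(-l[1],l[0]))%180)
E
python3 ang.py 2
```

```text
tool [ 0.63268844 -0.3021457   0.43656803] [-1.36385456  1.19238394  6.29530075]
scene 2826 2056 theta 59.99999999999999
 slope 60.15488
top 924 582 theta 59.99999999999999
 slope 60.138863
```

View pics/scene2.png

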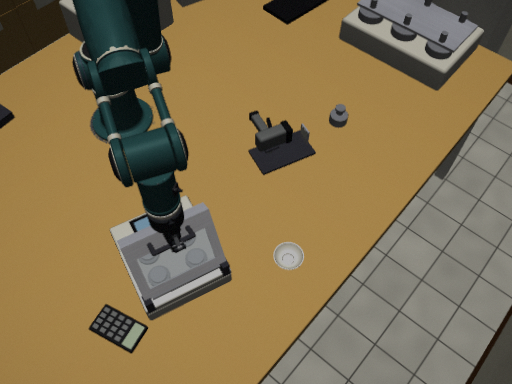

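The guard is raised to 60° with the fingers on its handle at (175,243). The dish (289,256), calculator (119,327) and weight (339,117) haven't moved.

```bash
python3 -c "
from workcell import bot
print(bot.read_state()['joint_vel'].round(4)); print(bot.finish_job())"
```

```text
[ 0.0004  0.0008  0.0006 -0.0003  0.0002 -0.001 ]
the job is handed in; nothing more can be done
None
```

The scanner's trigger was squeezed fully home and sprang back. The guard is held still in the fingers at about 60° (both cameras read 60.0–60.2°). The calculator, weight and dish were left where they stood, and the job was handed in at about 10.6 s.

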